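# Clamp a mended furniture foot in a one-hand ratchet clamp and keep it squeezed

## Task

Stand the loose, freshly mended wooden foot on the clamp's steel bed, lengthways between the two jaws with its round button up, and let go of it. Then pump the clamp's trigger against its fixed grip until the moving jaw's rubber pad presses the foot gently but firmly against the fixed jaw: move the jaw only by the trigger, never by pushing the jaw or its pad, and do not press so hard that the mend is crushed. Finish while still holding: grip and trigger stay squeezed together between your fingers, the foot held by the clamp alone, and the other kitchen things left where they are.

Things in the scene. Friction and masses are not known exactly. Their poses are not given: they have to be found in the camera images.
- clamp: Bar clamp fixed to the shelf: steel base plate 80 x 345 x 10 mm (x, y, z), y = -145 to +200 mm. Origin on the shelf surface, y axis along the bar. From -y to +y: fixed grip, trigger, fixed jaw, bed, moving jaw. Black ratchet housing 44 mm wide, 50 mm high at y = -143 to -13 mm under grip and trigger; the bar's tail leaves its -y end below z = 35 mm.
- bed (a point): Where the foot belongs: point on top of the clamp's flat steel bed, 48 mm above the shelf, at clamp y = +30 mm; axes as the clamp's. The bed is 28 mm wide (x) and runs in clamp y from the fixed jaw's face at 0 to +52 mm, so a foot against the fixed jaw has its origin here. It need not touch that jaw: the pad pushes it home.
- foot: Loose mended foot of pale wood with a dark glue line: block 34 x 60 x 40 mm (x, y, z) with a round button 22 mm across, 10 mm high in the middle of its top (50 mm in all). About 110 g. Origin at the centre of its underside, z up, long side along y. To be clamped end to end along y; either end may face the fixed jaw.
- heel: The clamp's fixed jaw: upright steel plate 44 mm wide, 16 mm thick, top 88 mm above the shelf. Origin at its centre; its face towards the foot is 8 mm to +y (clamp y = 0).
- grip: The clamp's fixed upright grip, black plastic, 28 mm wide (x), 14 mm thick (y). Origin at the centre of its top, 125 mm above the shelf, at clamp y = -107 mm; its outer face (-y side) is at clamp y = -114 mm. It stands 75 mm above the housing.
- trigger_bar: The upright steel trigger bar, 24 mm wide (x), 12 mm thick (y), beside the grip. Origin at the centre of its top, 125 mm above the shelf; released at clamp y = -68 mm. Over grip and trigger it measures 52 mm released and 32 mm fully squeezed; the outer faces are free for fingers from above (46 mm between the released trigger and the fixed jaw).
- trigger (a joint): Squeeze of the trigger towards the grip: 0 released, 0.020 m fully squeezed. Springs back with 3 N (out) to 5 N (in); driving the free jaw adds about 4 N. Squeezing drives the jaw one for one once the pawl meets a tooth (teeth 8 mm apart: up to 8 mm may be idle); releasing leaves the jaw there. A full stroke and release gains 16 mm.
- jaw (a joint): Advance of the moving jaw and bar towards the fixed jaw: 0 fully open, 0.084 m end of travel; starts at 0 to 0.025 m. With the foot against the fixed jaw the pad touches it at about 0.062 m. Once the pad presses, a release may let the jaw slip back to the last tooth, up to 8 mm; the next squeeze regains it.
- jaw_post: The moving jaw's upright steel post, 30 mm wide, 20 mm thick. Origin at the centre of its top, 92 mm above the shelf; at clamp y = 156 mm when fully open.
- pad_face: Round rubber pad 28 mm across, 6 mm thick, on a sprung plunger in front of the moving jaw. Origin at the centre of its face towards the foot, 68 mm above the shelf; the face is 24 mm ahead of the jaw post when not pressed.
- pad (a joint): How far the pad is pressed back into the moving jaw: 0 free, 0.017 m at the stop. Spring of 1.5 N per mm: 3 to 8 mm is a good clamping (4.5 to 12 N); above 10 mm (15 N) the mend is crushed.
- kettle_lid: Aluminium kettle lid, 132 mm across, 46 mm high. Bystander, to be left alone; origin at the centre of its underside.
- jar: White plastic jar, 84 mm across, 130 mm high. Bystander, to be left alone; origin at the centre of its underside.
- plate: White ceramic plate, 160 mm across, 20 mm high. Bystander, to be left alone; origin at the centre of its underside.
- tumbler: Glass tumbler, 68 mm across, 110 mm high. Bystander, to be left alone; origin at the centre of its underside.
- puri_press: Steel puri press, 166 mm across, 80 mm high, its lever reaching 150 mm to its -y side. Bystander, to be left alone; origin at the centre of its underside.
- spring_clamp: Small spring clamp lying flat with a 160 mm steel rod in its jaws, 20 mm high. Bystander, to be left alone; origin at the centre of its underside.
- katori: Small steel bowl, 90 mm across, 40 mm high. Bystander, to be left alone; origin at the centre of its underside.
Things that resemble listed ones, but are neither listed nor needed, are in the scene too. There is more than one size of the foot; the job needs the largest.

How it is judged:
On the way, in this order (a step that is already met when the one before it is completed fails the run):
1. the foot stands on the bed between the jaws, let go (x of foot in the frame of bed between -0.01 and 0.01 m and z of foot in the frame of bed between -0.004 and 0.005 m and angle between foot's own z axis and vertical below 0.12 rad and angle between the y axis of foot and the y axis of clamp, either way round below 0.17 rad and y of foot in the frame of bed between -0.004 and 0.018 m and contact force between foot and the fingers below 0.2 N and linear speed of foot below 0.02 m/s), for 0.2 s.
2. the pad presses the foot against the fixed jaw (contact force between pad_face and foot above 2 N and contact force between heel and foot above 1.5 N), for 0.1 s.
At the end, for the whole second after the job is handed in: The foot stands on the bed (within 10 mm sideways, 10 degrees, upright) and against the fixed jaw (within 5 mm), pressed by the pad with 3 to 15.5 N and touched by no finger, while the fingers still squeeze the trigger (pulled more than 2 mm, over 2 N) and also touch the fixed grip (over 0.5 N) (x of foot in the frame of bed between -0.01 and 0.01 m and z of foot in the frame of bed between -0.004 and 0.005 m and angle between foot's own z axis and vertical below 0.12 rad and angle between the y axis of foot and the y axis of clamp, either way round below 0.17 rad and y of foot in the frame of bed between -0.004 and 0.005 m and contact force between pad_face and foot between 3 and 15.5 N and contact force between heel and foot above 2 N and contact force between the fingers and trigger_bar above 2 N and contact force between the fingers and grip above 0.5 N and contact force between the fingers and foot below 0.2 N and value of joint trigger above 0.002 m and linear speed of foot below 0.02 m/s); the arm keeps its last pose, push and grip.
It fails at once if the foot is crushed: the pad presses it with more than 17 N (contact force between pad_face and foot above 17 N).
It fails at once if the robot pushes the moving jaw or its pad by hand (contact force between any of the arm, the fingers and jaw_post above 1 N or contact force between any of the arm, the fingers and pad_face above 1 N).
It fails at once if another kitchen thing is displaced by more than 25 mm (distance of any of kettle_lid, jar, plate, tumbler, puri_press, spring_clamp, katori from where it was at the start of the episode above 0.025 m).
It also fails if it takes over 64 s, if anything falls off the work surface, if the arm or the gripper's body presses on something with over 40 N, if the wrist force passes 120 N, or if a joint passes its speed limit or range.

## Robot

A 6-joint arm with a two-finger parallel gripper is mounted at the origin on the work surface. World frame = base frame: x ahead of the robot, y to its left, z up, the work surface at z = 0. Lengths are in m, angles in rad, forces in N, time in s.
With the tool pointing down it reaches from about 0.3 to 0.85 m from the base axis. Payload 5.4 kg.
Tool frame: the origin (TCP) lies at the very end of the fingers, on their centre line; the grasp point (between the pads) lies 19 mm behind it; z points along the fingers, y is the line along which they close (so a half turn about z gives the same grasp; the last joint's range is limited). The gripper opens to 85 mm and grips with 20 to 120 N. Pads are 22 mm wide; open, the fingers measure 114 mm over their backs; the gripper's body (76 mm by 85 mm) begins 54 mm behind the grasp point. The pads swing forward as they close: fully open they stand 13 mm farther back than shut.
Start: joints at [-1.37, 0.158, 1.597, -0, 1.386, -0.21], TCP at [0.23, -0.527, 0.231] pointing down, gripper open.
Joint ranges: [-2.91, 2.91], [-0.94, 2.29], [0.18, 2.7], [-1.29, 4.43], [0.17, 2.64], [-3, 3]. Speed limits (rad/s): [2.57, 2.57, 3.14, 3.14, 3.14, 3.14].

## Interface

Orientations are given as a unit quaternion [w, x, y, z].
In Python, from station import manip gives the robot as it stands.
- The arm moves only by the tool servo_tool, never from a script. Its argument "series" is a list of rows, each a list of 7 numbers: the shift along the tool's x, y, z in normalised numbers (1 is 25 cm), then the turn, a rotation vector about the tool's x, y, z in a scale on which 1.0 is 2 pi rad, then the opening, from 0 (shut) to 1 (fully open). A call has 1 to 5 rows; each row is the pose to reach, as a shift and turn from the pose commanded when the call began, along the tool's axes at that moment; what a row does not reach only later rows make up. A row lasts 1/12 s, in which the tool goes at most 41.7 mm and 7.16 degrees, less where a joint would pass 70% of its speed; a pose out of reach is approached as far as the arm can. A shift or turn number past 1, either way, is cut back to 1. A call with a gripper value outside its range is refused whole. The fingers move at their own pace and stop on an object; "grip_force" is the grip in N (left out, the last holds). Time passes only in rows, so rows that repeat a pose let the fingers close. It gives the time, the measured TCP pose, the force, the opening and the grip force at its end, in the units of the state.
- manip.observe(): the state, without advancing time (a new reading comes with each control period).
- manip.capture(name): name is "side" or "top" or "wrist"; returns (picture, depth): 480x640x3 uint8, red, green, blue; 480x640 float32, m along the optical axis (not along the pixel's ray), 0 where there is no reading.
- manip.get_calibration(name): a dict with "vfov" (degrees; the focal length in pixels is half the picture's height over the tangent of half this angle, whatever the lens; pixels are square), "cx", "cy" (the principal point, pixels), "k1" (the pictures are not rectified: a ray, as slopes to the right and down, at radius r is drawn at 1 + k1 r^2 times it, then the intrinsics apply), "position" and "orientation" of the camera in the world; the wrist camera has in their place "tool_from_camera" (4x4, takes a point from camera to tool coordinates, whose origin is the TCP and whose axes are the flange's). Camera axes: x right, y down, z forward; pixel columns grow to the right and rows downward; lengths in m; the calibration is good to about 2 mm. A picture is of the moment at which its call begins: read the wrist's pose just before it. get_calibration takes no time and is no camera call.
- manip.sign_off(): hands the job in; it is judged then, once.
The state is a dict: "time": time; "joint_pos": joint angles; "joint_vel": joint speeds; "joint_torque": joint torques, N m; "eef_pos": TCP position; "tool_rot": TCP orientation; "ft_force": force on the tool from outside, world axes, zero at the start; "wrist_torque": the same for the moment, N m; "grip_width": finger opening in m; "finger_force": force on a finger pad.
Only numpy, scipy, OpenCV 4.12 (cv2) and the standard library are available. Lean on these libraries where they do the work, as an engineer would, in place of code of your own. Each camera call takes 0.05 s, during which the arm holds its last target. There are 200 camera calls.

## Working session

There is one attempt and no reset: what is moved stays moved. The work goes in short steps, Python scripts to look and compute and a tool call to move; the robot and the scene stay as the last step left them, time stands still between calls to the robot, and variables do not carry over. Pictures are saved under pics/ and viewed, at most 10 in all, crops included, and the job is handed in when it is done.

Besides the shell and the picture viewer there is one more tool, called after ">>>" by a JSON object that holds its "fn" and its "kwargs", one argument or row to a line. servo_tool: Moves the arm, as the interface text tells. Its arguments: {"type":"object","properties":{"series":{"type":"array","items":{"type":"array","items":{"type":"number"}}},"grip_force":{"type":"number"}},"required":["series"]}

```bash
mkdir -p pics; ls; cat > h.py <<'E'
import numpy as np, cv2
from scipy.spatial.transform import Rotation as R
from station import manip
def q2R(q): return R.from_quat([q[1],q[2],q[3],q[0]]).as_matrix()
def cam(name, st=None):
    c=manip.get_calibration(name)
    if name=="wrist":
        T=np.array(c["tool_from_camera"]); Rt=q2R(st["tool_rot"])
        return c, Rt@T[:3,:3], Rt@T[:3,3]+np.array(st["eef_pos"])
    return c, q2R(c["orientation"]), np.array(c["position"])
def rays(C,uv,shape=(480,640)):
    c,Rm,p=C; f=shape[0]/2/np.tan(np.radians(c["vfov"])/2)
    d=(np.atleast_2d(uv).astype(float)-[c["cx"],c["cy"]])/f
    s=d.copy()
    for _ in range(20): s=d/(1+c["k1"]*(s**2).sum(1,keepdims=True))
    return np.c_[s,np.ones(len(s))]@Rm.T
def onz(C,uv,z):
    r=rays(C,uv); p=C[2]; return p+r*((z-p[2])/r[:,2])[:,None]
def bydepth(C,uv,dep):
    return C[2]+rays(C,uv)*np.atleast_1d(dep)[:,None]
def proj(C,P):
    c,Rm,p=C; f=240/np.tan(np.radians(c["vfov"])/2)
    q=(np.atleast_2d(P)-p)@Rm; s=q[:,:2]/q[:,2:]
    return s*(1+c["k1"]*(s**2).sum(1,keepdims=True))*f+[c["cx"],c["cy"]]
def grab(name):
    st=manip.observe(); im,d=manip.capture(name); C=cam(name,st)
    return im,d,C
def save(n,im): cv2.imwrite("pics/"+n,cv2.cvtColor(im,cv2.COLOR_RGB2BGR))
E
python3 - <<'E'
from h import *
for n in("top","side"):
    im,d,C=grab(n); save(n+"0.png",im); np.savez(n+"0.npz",im=im,d=d); print(n,C)
E
```

```text
pics
top ({'vfov': 45.75128327890483, 'cx': 321.1041121775509, 'cy': 234.5339851154626, 'k1': -0.03349410503511921, 'position': array([0.37414781, 0.1058271 , 1.54272157]), 'orientation': array([ 0.04416867, -0.70520438,  0.70651156, -0.0397156 ])}, array([[-0.00147182, -0.99296172,  0.11842659],
       [-0.99997846,  0.00221891,  0.00617682],
       [-0.00639612, -0.11841494, -0.9929436 ]]), array([0.37414781, 0.1058271 , 1.54272157]))
side ({'vfov': 43.10763779743938, 'cx': 321.21712832485906, 'cy': 230.68993899915085, 'k1': 0.0668608423183431, 'position': array([0.50488971, 1.33686387, 1.10799943]), 'orientation': array([ 0.01341959, -0.00378451,  0.90680095, -0.42132842])}, array([[-0.99961118,  0.00444451,  0.02752685],
       [-0.01817172,  0.64493608, -0.76402045],
       [-0.02114875, -0.76422359, -0.64460455]]), array([0.50488971, 1.33686387, 1.10799943]))
```

View pics/top0.png

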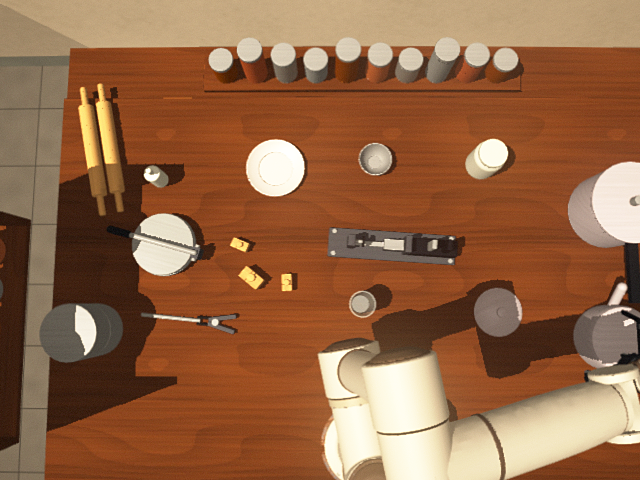

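View pics/side0.png

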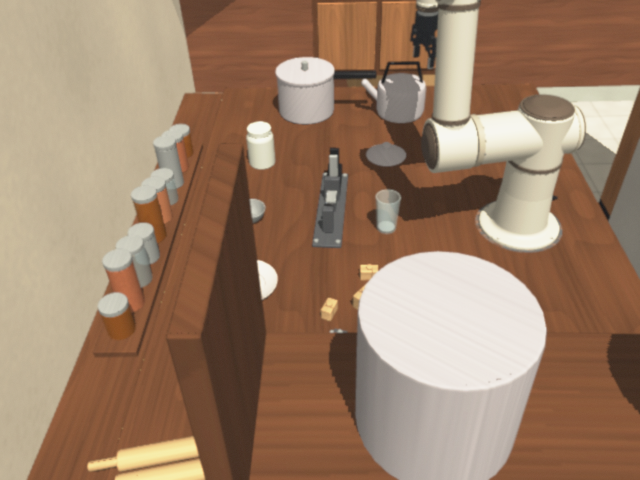

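Top view: robot at the bottom, clamp at (330–458, 228–262), its grip end to the right (435,245). The side view shows the clamp at (333,195). Foot candidates are wooden blocks at (240,244), (251,277) and (287,282); other pale wood is the rolling pins (100,150). I'll measure the blocks.

```bash
python3 - <<'E'
from h import *
Z=np.load("top0.npz"); im,d=Z["im"],Z["d"]; C=cam("top")
hsv=cv2.cvtColor(im,cv2.COLOR_RGB2HSV)
m=cv2.inRange(hsv,(14,90,150),(32,255,255)); m[:, :200]=0; m[:220]=0;m[310:]=0;m[:,310:]=0
n,l,s,c=cv2.connectedComponentsWithStats(m)
for i in range(1,n):
    if s[i,4]<20: continue
    v,u=np.where(l==i); dd=d[v,u]; P=bydepth(C,np.c_[u,v],dd)
    print(s[i],"ztop pct",np.percentile(P[:,2],[5,25,50,75,95]).round(3))
    top=P[P[:,2]>0.030]
    if len(top)>10: print(cv2.minAreaRect((top[:,:2]*1000).astype(np.float32)))
# clamp points
print("clamp")
u,v=np.meshgrid(np.arange(320,475),np.arange(215,275)); uv=np.c_[u.ravel(),v.ravel()]
P=bydepth(C,uv,d[uv[:,1],uv[:,0]]); 
b=P[(P[:,2]>0.006)&(P[:,2]<0.016)]; print("base",len(b),cv2.minAreaRect((b[:,:2]*1000).astype(np.float32)))
big=cv2.resize(im[205:305,220:480],None,fx=3,fy=3,interpolation=cv2.INTER_CUBIC); save("crop1.png",big)
hz=P[(P[:,2]>0.1)]; print("high",hz.mean(0),hz.min(0),hz.max(0))
r=im[220:270,325:465]
g=P[P[:,2]>0.03]; print(cv2.minAreaRect((g[:,:2]*1000).astype(np.float32)))
print(manip.observe())
E
```

```text
[230 237  19  15 170] ztop pct [-0.001  0.026  0.029  0.032  0.039]
((462.9934997558594, 225.91278076171875), (297.5549621582031, 26.78656005859375), 58.6480827331543)
[238 266  26  23 306] ztop pct [0.007 0.036 0.039 0.043 0.051]
((440.21429443359375, 301.18878173828125), (60.85990905761719, 33.68018341064453), 50.60979461669922)
[281 274  11  17 177] ztop pct [0.015 0.026 0.029 0.032 0.037]
((398.9082336425781, 170.1833038330078), (131.11688232421875, 42.75007247924805), 50.89793395996094)
clamp
base 1777 ((528.888427734375, -91.49574279785156), (414.0118408203125, 160.56088256835938), 89.44783782958984)
high [ 0.48379303 -0.12066834  0.45218713] [ 0.37414781 -0.21485491  0.10032237] [0.53176321 0.1058271  1.54272157]
((504.81134033203125, -51.327728271484375), (144.23094177246094, 382.46533203125), 19.07932472229004)
{'time': 0.1, 'joint_pos': array([-1.37008826e+00,  1.58976493e-01,  1.59811560e+00,  1.43345919e-05,
        1.38617813e+00, -2.10121394e-01]), 'joint_vel': array([-0.00138465, -0.00202665, -0.00306555,  0.00091737,  0.00016133,
        0.00023536]), 'joint_torque': array([-5.69937424e-05, -3.96991932e+01, -3.32338393e+01, -1.20919062e-04,
        4.22479876e-03,  1.52960737e-06]), 'eef_pos': array([ 0.22950186, -0.52662898,  0.23041604]), 'tool_rot': array([-8.38741912e-04,  9.78976400e-01,  2.03971823e-01,  1.09921754e-05]), 'ft_force': array([-0.06651245,  0.14920021,  0.46482755]), 'wrist_torque': array([-0.00789433, -0.00317463, -0.0060554 ]), 'finger_force': 0.0, 'grip_width': 0.0850105847902326}
```

View pics/crop1.png

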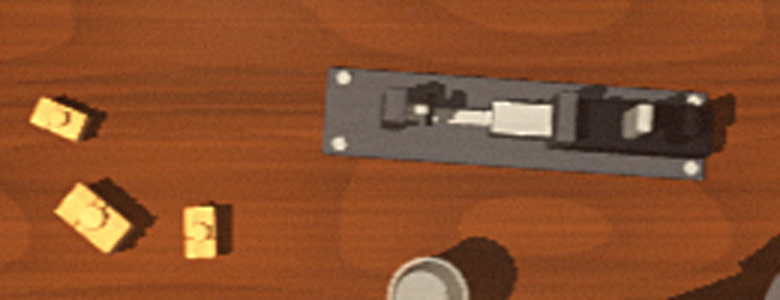

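Three candidates: (240,244) is medium, with its top at about 30 mm. (251,277) is the largest, a 60.9x33.7 mm block with its top at about 40 mm. (287,282) is small. In the crop the largest one stands upright with its button up at crop (95,217). I choose (251,277), at world (0.440,0.301). Next I move to a height between clamp and foot for a wrist look.

The rows are not in the units I measure in: shifts go in shares of 25 cm and turns go in shares of 2 pi rad. I convert before sending: 12.5 cm / 25 = 0.5, -0.85 cm / 25 = -0.034.

>>> {"fn": "servo_tool", "kwargs": {
  "series": [
    [0.1,-0.092,-0.034,0,0,0,1],
    [0.2,-0.188,-0.068,0,0,0,1],
    [0.3,-0.28,-0.102,0,0,0,1],
    [0.4,-0.372,-0.136,0,0,0,1],
    [0.5,-0.468,-0.17,0,0,0,1]
  ]
}}

```text
time: 0.52
eef_pos: [0.2977, -0.3683, 0.2736]
tool_rot: [-0.0, 0.979, 0.204, -0.0]
ft_force: [0.7, 0.0, 0.0]
grip_width: 0.0855
finger_force: 0.0
```

In the tool's units: 12.5 cm / 25 = 0.5, -11.7 cm / 25 = -0.468.

>>> {"fn": "servo_tool", "kwargs": {
  "series": [
    [0.1,-0.092,-0.034,0,0,0,1],
    [0.2,-0.188,-0.068,0,0,0,1],
    [0.3,-0.28,-0.102,0,0,0,1],
    [0.4,-0.372,-0.136,0,0,0,1],
    [0.5,-0.468,-0.17,0,0,0,1]
  ]
}}

```text
time: 0.93
eef_pos: [0.3655, -0.2111, 0.3164]
tool_rot: [-0.0, 0.979, 0.204, -0.0]
ft_force: [0.3, -0.2, -1.5]
grip_width: 0.0857
finger_force: 0.0
```

In the tool's units: 12.5 cm / 25 = 0.5, -11.7 cm / 25 = -0.468.

>>> {"fn": "servo_tool", "kwargs": {
  "series": [
    [0.1,-0.092,-0.034,0,0,0,1],
    [0.2,-0.188,-0.068,0,0,0,1],
    [0.3,-0.28,-0.102,0,0,0,1],
    [0.4,-0.372,-0.136,0,0,0,1],
    [0.5,-0.468,-0.17,0,0,0,1]
  ]
}}

```text
time: 1.35
eef_pos: [0.4334, -0.0539, 0.3589]
tool_rot: [-0.0, 0.979, 0.204, -0.0]
ft_force: [0.3, 0.1, -0.4]
grip_width: 0.0852
finger_force: 0.0
```

In the tool's units: 12.5 cm / 25 = 0.5, -11.7 cm / 25 = -0.468, -0.47 rad / 6.2832 = -0.0748.

>>> {"fn": "servo_tool", "kwargs": {
  "series": [
    [0.1,-0.092,-0.034,0,0,-0.0159,1],
    [0.2,-0.188,-0.068,0,0,-0.0318,1],
    [0.3,-0.28,-0.102,0,0,-0.0477,1],
    [0.4,-0.372,-0.136,0,0,-0.0637,1],
    [0.5,-0.468,-0.17,0,0,-0.0748,1]
  ]
}}

```text
time: 1.77
eef_pos: [0.5013, 0.1033, 0.4012]
tool_rot: [-0.0, 0.904, 0.429, -0.0]
ft_force: [1.2, -0.7, 1.2]
grip_width: 0.0852
finger_force: 0.0
```

```bash
python3 - <<'E'
from h import *
im,d,C=grab("wrist"); save("w1.png",im); np.savez("w1.npz",im=im,d=d); st=manip.observe(); print(st["eef_pos"],st["time"],st["tool_rot"],C)
t=cam("top")
# clamp base corners from crop1 -> px
c=np.array([[328,67],[323,153],[704,180],[706,93]])/3+[220,205]
P=onz(t,c,0.01); print(P.round(4)); print([np.linalg.norm(P[i]-P[(i+1)%4]) for i in range(4)])
E
```

```text
[0.50281429 0.10825706 0.40247584] 1.8167 [-0.00141614  0.90201718  0.43169319  0.0019991 ] ({'vfov': 58.218545787205024, 'cx': 324.9567778677663, 'cy': 239.26961787441505, 'k1': -0.07133282160753911, 'tool_from_camera': array([[-3.67026115e-04, -9.61417491e-01, -2.75093209e-01,
         7.07924878e-02],
       [ 9.99999694e-01, -5.43060894e-04,  5.63744341e-04,
         3.24050807e-05],
       [-6.91386034e-04, -2.75092918e-01,  9.61417396e-01,
        -1.42509224e-01],
       [ 0.00000000e+00,  0.00000000e+00,  0.00000000e+00,
         1.00000000e+00]])}, array([[ 7.74115469e-01, -6.08590246e-01, -1.74250257e-01],
       [-6.33044364e-01, -7.44093918e-01, -2.13492561e-01],
       [ 2.70933633e-04,  2.75576038e-01, -9.61279238e-01]]), array([0.54622938, 0.15813131, 0.54371844]))
[[ 0.5766  0.093   0.01  ]
 [ 0.4985  0.0977  0.01  ]
 [ 0.4734 -0.2448  0.01  ]
 [ 0.5521 -0.2489  0.01  ]]
[np.float64(0.07824030291979654), np.float64(0.343460731772876), np.float64(0.07885766773871437), np.float64(0.34275016564822175)]
```

View pics/w1.png

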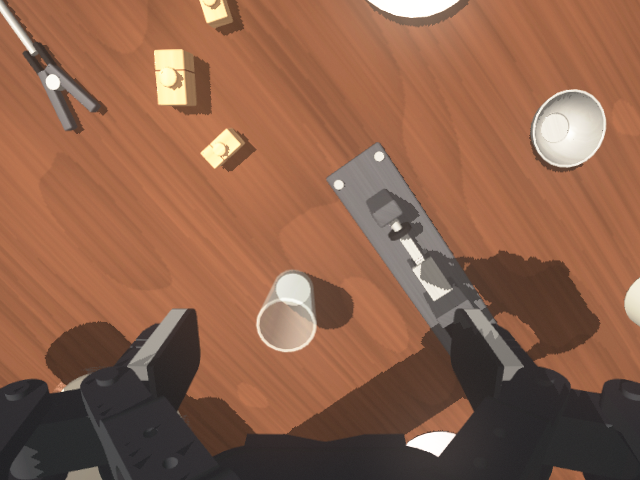

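Wrist view: the largest foot is at (175,78), button up; the small one is at (222,148) and the medium one is cut off at (213,8). The clamp base's +y corners are at (327,180) and (378,143), the jaw post at (385,207) and the bed at (432,278). I refine foot and clamp here.

```bash
cat >> h.py <<'E'
def delta(pos,yaw,st=None):
    "tool-axis shift (cm) and z-turn to reach pos with tool x at yaw(deg), tool down"
    st=st or manip.observe(); Rt=q2R(st["tool_rot"])
    y=np.radians(yaw); Rg=np.array([[np.cos(y),np.sin(y),0],[np.sin(y),-np.cos(y),0],[0,0,-1]])
    print("now",np.round(st["eef_pos"],4),"shift cm",(Rt.T@(np.array(pos)-st["eef_pos"])*100).round(2),"turn",R.from_matrix(Rt.T@Rg).as_rotvec().round(4))
E
python3 - <<'E'
from h import *
Z=np.load("w1.npz"); im,d=Z["im"],Z["d"]; C=cam("wrist",manip.observe())
hsv=cv2.cvtColor(im,cv2.COLOR_RGB2HSV)
m=cv2.inRange(hsv,(14,70,120),(35,255,255)); m[:, :140]=0; m[120:]=0;m[:,215:]=0
n,l,s,c=cv2.connectedComponentsWithStats(m); i=1+s[1:,4].argmax(); print(s[i])
v,u=np.where(l==i); P=bydepth(C,np.c_[u,v],d[v,u]); print(np.percentile(P[:,2],[2,25,50,75,98]).round(4))
t=P[(P[:,2]>.034)&(P[:,2]<.046)]; print(len(t),cv2.minAreaRect((t[:,:2]*1000).astype(np.float32)))
bt=P[(P[:,2]>.046)]; print("button",bt.mean(0),len(bt))
Q=onz(C,np.array([[327,180],[378,143]]),.01); print("base end",Q, Q.mean(0))
# clamp features by height
uu,vv=np.meshgrid(np.arange(350,520),np.arange(150,340)); uv=np.c_[uu.ravel(),vv.ravel()]; P=bydepth(C,uv,d[uv[:,1],uv[:,0]])
o=np.array([.5128,-.2469]); 
a=np.array([.0248,.3423]);a/=np.linalg.norm(a); x=np.array([a[1],-a[0]])
og=o+a*.1445
for lo,hi in((.006,.014),(.044,.052),(.083,.095)):
    k=P[(P[:,2]>lo)&(P[:,2]<hi)]; q=k[:,:2]-og; L=np.c_[q@x,q@a]
    print(lo,len(k),np.percentile(L,[1,10,50,90,99],axis=0).round(3).tolist())
print("origin",og,"axis deg",np.degrees(np.arctan2(a[1],a[0])))
# top view of feet
T=np.load("top0.npz"); im,d=T["im"],T["d"]; C=cam("top")
hsv=cv2.cvtColor(im,cv2.COLOR_RGB2HSV)
m=cv2.inRange(hsv,(14,90,150),(32,255,255))[264:292,236:268]; v,u=np.where(m>0); v+=264;u+=236
P=onz(C,np.c_[u,v],.04); print("top foot",cv2.minAreaRect((P[:,:2]*1000).astype(np.float32)))
E
```

```text
[157  66  40  40 631]
[0.0054 0.0259 0.0396 0.0419 0.0511]
304 ((436.4371643066406, 300.455078125), (41.59487533569336, 34.748321533203125), 47.97178268432617)
button [0.44598182 0.30037437 0.05633515] 74
base end [[0.50250246 0.10374085 0.01      ]
 [0.57933827 0.10006118 0.01      ]] [0.54092036 0.10190102 0.01      ]
0.006 7706 [[-0.035, -0.072], [-0.029, -0.019], [0.013, 0.091], [0.039, 0.182], [0.044, 0.205]]
0.044 1087 [[-0.016, -0.043], [-0.009, 0.008], [0.004, 0.032], [0.016, 0.057], [0.022, 0.158]]
0.083 925 [[-0.016, -0.006], [-0.011, -0.001], [0.002, 0.141], [0.018, 0.156], [0.026, 0.157]]
origin [ 0.52324181 -0.10277777] axis deg 85.85610021757998
top foot ((440.0701599121094, 301.5582275390625), (61.23221969604492, 35.05671310424805), 50.994224548339844)
```

```bash
python3 -c "
from h import *
delta([.440,.3015,.22],50.9)"
```

```text
now [0.5028 0.1083 0.4025] shift cm [ 11.02 -17.    18.32] turn [-0.0008 -0.0048  0.0044]
```

In the tool's units: 14.6 cm / 25 = 0.584, -1.7 cm / 25 = -0.068.

>>> {"fn": "servo_tool", "kwargs": {
  "series": [
    [0.044,-0.068,0.072,0,0,0,1],
    [0.11,-0.17,0.18,0,0,0,1],
    [0.176,-0.272,0.292,0,0,0,1],
    [0.264,-0.408,0.44,0,0,0,1],
    [0.352,-0.544,0.584,0,0,0,1]
  ]
}}

```text
time: 2.23
eef_pos: [0.457, 0.2389, 0.2707]
tool_rot: [-0.0, 0.905, 0.426, -0.0]
ft_force: [0.3, -0.1, 1.2]
grip_width: 0.0852
finger_force: 0.0
```

In the tool's units: 3.7 cm / 25 = 0.148, -3.4 cm / 25 = -0.136.

>>> {"fn": "servo_tool", "kwargs": {
  "series": [
    [0.06,-0.092,0.1,0,0,0,1],
    [0.088,-0.136,0.148,0,0,0,1],
    [0.088,-0.136,0.148,0,0,0,1],
    [0.088,-0.136,0.148,0,0,0,1],
    [0.088,-0.136,0.148,0,0,0,1]
  ]
}}

```text
time: 2.65
eef_pos: [0.4466, 0.2759, 0.2364]
tool_rot: [0.0, 0.905, 0.426, 0.001]
ft_force: [0.4, -1.1, 1.5]
grip_width: 0.0854
finger_force: 0.0
```

```bash
python3 - <<'E'
from h import *
im,d,C=grab("wrist"); save("w2.png",im); np.savez("w2.npz",im=im,d=d)
st=manip.observe(); print(st["eef_pos"],st["tool_rot"])
hsv=cv2.cvtColor(im,cv2.COLOR_RGB2HSV)
m=cv2.inRange(hsv,(12,60,110),(35,255,255))
n,l,s,c=cv2.connectedComponentsWithStats(m); print(s[s[:,4]>300],c[s[:,4]>300])
p=proj(C,[[.44,.3015,.05]])[0]; print(p)
i=1+s[1:,4].argmax()
v,u=np.where(l==i); P=bydepth(C,np.c_[u,v],d[v,u]); print(np.percentile(P[:,2],[2,25,50,75,98]).round(4))
t=P[(P[:,2]>.036)&(P[:,2]<.045)]; print(len(t),cv2.minAreaRect((t[:,:2]*1000).astype(np.float32)))
bt=P[(P[:,2]>.046)]; print("button",bt.mean(0),len(bt))
E
```

```text
[0.44694384 0.275741   0.23681496] [3.31846640e-04 9.04809234e-01 4.25815480e-01 1.14792906e-03]
[[     0      0    640    480 299587]
 [   333     47     47     67   2092]
 [   274    147     46     79   3415]
 [   329    244     57     59   1959]] [[319.20234857 241.01451665]
 [356.07648184  80.18451243]
 [297.12093704 185.8       ]
 [355.93721286 273.04849413]]
[296.5823214  190.98213753]
[-0.      0.0392  0.0399  0.0408  0.0507]
2524 ((439.72515869140625, 301.8319396972656), (60.435997009277344, 33.61692810058594), 50.7060432434082)
button [0.44147763 0.30287246 0.05843414] 587
```

View pics/w2.png

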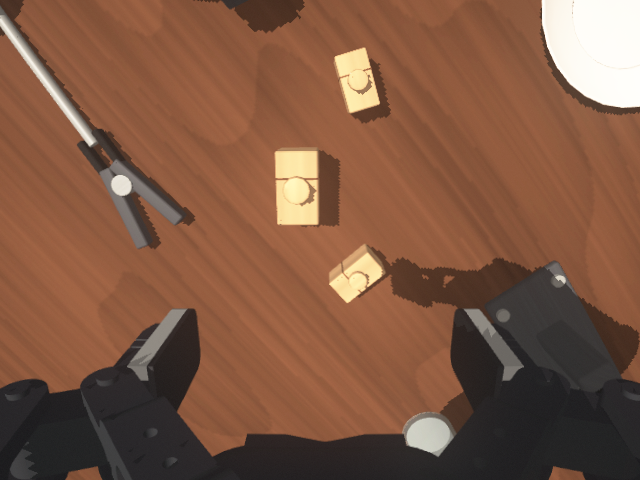

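Wrist view: foot at (297,187), button up, its long axis nearly vertical in the picture. It measures (0.4398,0.3017) at 50.7°, agreeing with the top camera. Small foot at (357,273), medium at (357,80), both clear of the fingers.

```bash
python3 -c "
from h import *
delta([.4398,.3017,.015],50.7)"
```

```text
now [0.4469 0.2757 0.2368] shift cm [ 1.51 -2.24 22.18] turn [ 0.0016 -0.0018 -0.0052]
```

In the tool's units: 14 cm / 25 = 0.56, -2.25 cm / 25 = -0.09.

>>> {"fn": "servo_tool", "kwargs": {
  "series": [
    [0.02,-0.028,0.14,0,0,0,0.75],
    [0.04,-0.06,0.28,0,0,0,0.75],
    [0.06,-0.09,0.42,0,0,0,0.75],
    [0.06,-0.09,0.52,0,0,0,0.75],
    [0.06,-0.09,0.56,0,0,0,0.75]
  ]
}}

```text
time: 3.12
eef_pos: [0.4366, 0.3008, 0.0925]
tool_rot: [-0.0, 0.905, 0.426, -0.002]
ft_force: [-1.4, -0.0, -0.5]
grip_width: 0.0643
finger_force: 0.0
```

In the tool's units: 7 cm / 25 = 0.28, 6.5 cm / 25 = 0.26.

>>> {"fn": "servo_tool", "kwargs": {
  "series": [
    [0,0,0.1,0,0,0,0.75],
    [0,0,0.2,0,0,0,0.75],
    [0,0,0.26,0,0,0,0.75],
    [0,0,0.28,0,0,0,0.75],
    [0,0,0.28,0,0,0,0.75]
  ]
}}

```text
time: 3.53
eef_pos: [0.4387, 0.3017, 0.0257]
tool_rot: [0.0, 0.905, 0.426, -0.0]
ft_force: [0.5, -0.5, -0.5]
grip_width: 0.0645
finger_force: 0.0
```

```bash
python3 -c "
from h import *
delta([.4398,.3017,.015],50.7); print(manip.observe()['ft_force'],manip.observe()['grip_width'])"
```

```text
now [0.4387 0.3017 0.0257] shift cm [0.07 0.08 1.07] turn [ 0.0001  0.0001 -0.0053]
[ 0.54928885 -0.47238067 -0.46546719] 0.06449220200724948
```

In the tool's units: 0.9 cm / 25 = 0.036, 0.05 cm / 25 = 0.002.

>>> {"fn": "servo_tool", "kwargs": {
  "series": [
    [0.002,0.002,0.036,0,0,0,0.75],
    [0.002,0.002,0.036,0,0,0,0.6],
    [0.002,0.002,0.036,0,0,0,0.45],
    [0.002,0.002,0.036,0,0,0,0.3],
    [0.002,0.002,0.036,0,0,0,0.3]
  ],
  "grip_force": 30
}}

```text
time: 3.95
eef_pos: [0.4396, 0.3026, 0.0175]
tool_rot: [0.0, 0.905, 0.426, 0.001]
ft_force: [1.0, -0.8, 2.1]
grip_width: 0.0332
finger_force: 31.4
```

>>> {"fn": "servo_tool", "kwargs": {
  "series": [
    [0,0,0,0,0,0,0.25],
    [0,0,0,0,0,0,0.25],
    [0,0,0,0,0,0,0.25]
  ]
}}

```text
time: 4.2
eef_pos: [0.4396, 0.3026, 0.0175]
tool_rot: [0.0, 0.905, 0.426, 0.001]
ft_force: [-0.5, -0.6, 6.9]
grip_width: 0.0335
finger_force: 31.7
```

In the tool's units: -13 cm / 25 = -0.52, -10 cm / 25 = -0.4.

>>> {"fn": "servo_tool", "kwargs": {
  "series": [
    [0,0,-0.04,0,0,0,0.25],
    [0,0,-0.12,0,0,0,0.25],
    [0,0,-0.26,0,0,0,0.25],
    [0,0,-0.4,0,0,0,0.25],
    [0,0,-0.52,0,0,0,0.25]
  ]
}}

```text
time: 4.62
eef_pos: [0.4383, 0.3023, 0.1485]
tool_rot: [-0.0, 0.905, 0.426, -0.0]
ft_force: [0.4, 1.1, -0.7]
grip_width: 0.033
finger_force: 30.9
```

```bash
python3 - <<'E'
from h import *
og=np.array([.52324,-.10278]);
# average of top (end .5376,.0954) and wrist
im,d,C=grab("top"); 
st=manip.observe(); print(st["grip_width"],st["finger_force"])
E
python3 -c "
from h import *
delta([.5254,-.06,.145],85.86)"
```

```text
0.03303037319130157 31.03791654109955
now [0.4421 0.304  0.1553] shift cm [-22.79  29.58   0.96] turn [ 0.008  -0.0079 -0.6173]
```

```bash
python3 - <<'E'
from h import *
T=np.load("top0.npz"); im,d=T["im"],T["d"]; C=cam("top")
og=np.array([.52324,-.10278]); th=np.radians(85.856); a=np.array([np.cos(th),np.sin(th)]); x=np.array([a[1],-a[0]])
def L(P): q=P[:,:2]-og; return np.c_[q@x,q@a]
# bright bed top: crop blob near (523,118) -> px (394,244)
g=cv2.cvtColor(im,cv2.COLOR_RGB2GRAY)
m=np.uint8(g>120); m[:232]=0; m[258:]=0; m[:,:380]=0; m[:,412:]=0
n,l,s,c=cv2.connectedComponentsWithStats(m); i=1+s[1:,4].argmax(); v,u=np.where(l==i)
q=L(onz(C,np.c_[u,v],.048)); print("bed",s[i],q.min(0),q.max(0),np.median(q,0))
# trigger top (bright) near crop (638,120)-> (432.7,245)
m=np.uint8(g>90); m[:232]=0; m[258:]=0; m[:,:424]=0; m[:,441:]=0
n,l,s,c=cv2.connectedComponentsWithStats(m); i=1+s[1:,4].argmax(); v,u=np.where(l==i)
q=L(onz(C,np.c_[u,v],.125)); print("trig",s[i],q.min(0),q.max(0),q.mean(0))
# expected pixel of bolts/corners: print heights along the axis
for y in np.arange(-.125,.2,.01):
    row=[]
    for z in [0.048]:
        p=proj(C,[[*(og+a*y),z]])[0]; row.append((p.round(0).astype(int).tolist(), g[int(p[1]),int(p[0])], bydepth(C,p,d[int(p[1]),int(p[0])])[0][2].round(3)))
    print(round(y,3),row)
E
```

```text
bed [380 239  24  12 230] [-0.01279954  0.00122374] [0.01480855 0.06284737] [0.00058956 0.03055119]
trig [428 240  10  11  91] [-0.01590781 -0.07303458] [ 0.01081687 -0.05026741] [-0.00204232 -0.06130486]
-0.125 [([451, 249], np.uint8(43), np.float64(0.123))]
-0.115 [([447, 248], np.uint8(37), np.float64(0.123))]
-0.105 [([443, 248], np.uint8(34), np.float64(0.077))]
-0.095 [([440, 248], np.uint8(33), np.float64(0.048))]
-0.085 [([436, 248], np.uint8(227), np.float64(0.129))]
-0.075 [([432, 247], np.uint8(182), np.float64(0.125))]
-0.065 [([428, 247], np.uint8(117), np.float64(0.071))]
-0.055 [([424, 247], np.uint8(49), np.float64(0.049))]
-0.045 [([421, 247], np.uint8(42), np.float64(0.048))]
-0.035 [([417, 246], np.uint8(43), np.float64(0.05))]
-0.025 [([413, 246], np.uint8(34), np.float64(0.048))]
-0.015 [([409, 246], np.uint8(99), np.float64(0.089))]
-0.005 [([406, 245], np.uint8(64), np.float64(0.066))]
0.005 [([402, 245], np.uint8(214), np.float64(0.052))]
0.015 [([398, 245], np.uint8(210), np.float64(0.047))]
0.025 [([394, 245], np.uint8(212), np.float64(0.047))]
0.035 [([390,
[... 217 characters left out ...]
75, 243], np.uint8(218), np.float64(0.032))]
0.085 [([372, 243], np.uint8(163), np.float64(0.029))]
0.095 [([368, 243], np.uint8(108), np.float64(0.025))]
0.105 [([364, 243], np.uint8(52), np.float64(0.082))]
0.115 [([360, 242], np.uint8(209), np.float64(0.068))]
0.125 [([356, 242], np.uint8(88), np.float64(0.071))]
0.135 [([353, 242], np.uint8(104), np.float64(0.094))]
0.145 [([349, 242], np.uint8(88), np.float64(0.09))]
0.155 [([345, 241], np.uint8(104), np.float64(0.011))]
0.165 [([341, 241], np.uint8(100), np.float64(0.004))]
0.175 [([338, 241], np.uint8(101), np.float64(0.004))]
0.185 [([334, 240], np.uint8(102), np.float64(0.008))]
0.195 [([330, 240], np.uint8(105), np.float64(0.008))]
```

In the tool's units: 15 cm / 25 = 0.6, -11.6 cm / 25 = -0.464.

>>> {"fn": "servo_tool", "kwargs": {
  "series": [
    [-0.092,0.12,-0.012,0,0,0,0.25],
    [-0.184,0.24,-0.02,0,0,0,0.25],
    [-0.276,0.36,-0.02,0,0,0,0.25],
    [-0.368,0.48,-0.02,0,0,0,0.25],
    [-0.464,0.6,-0.02,0,0,0,0.25]
  ]
}}

```text
time: 5.08
eef_pos: [0.4801, 0.116, 0.1514]
tool_rot: [-0.0, 0.904, 0.427, -0.0]
ft_force: [0.5, -0.4, -1.9]
grip_width: 0.0335
finger_force: 30.9
```

In the tool's units: 15 cm / 25 = 0.6, 12 cm / 25 = 0.48, -0.6 rad / 6.2832 = -0.0955.

>>> {"fn": "servo_tool", "kwargs": {
  "series": [
    [-0.092,0.12,0,0,0,-0.0191,0.25],
    [-0.184,0.24,0,0,0,-0.0382,0.25],
    [-0.276,0.36,0,0,0,-0.0573,0.25],
    [-0.368,0.48,0,0,0,-0.0764,0.25],
    [-0.464,0.6,0,0,0,-0.0955,0.25]
  ]
}}

```text
time: 5.5
eef_pos: [0.5214, -0.0657, 0.1513]
tool_rot: [-0.0, 0.747, 0.665, -0.0]
ft_force: [1.6, 0.6, -0.5]
grip_width: 0.0336
finger_force: 30.9
```

In the tool's units: -0.015 rad / 6.2832 = -0.0024.

>>> {"fn": "servo_tool", "kwargs": {
  "series": [
    [0,0,0,0,0,-0.0024,0.25],
    [0,0,0,0,0,-0.0024,0.25],
    [0,0,0,0,0,-0.0024,0.25],
    [0,0,0,0,0,-0.0024,0.25],
    [0,0,0,0,0,-0.0024,0.25]
  ]
}}

```text
time: 5.92
eef_pos: [0.5214, -0.0629, 0.1512]
tool_rot: [-0.0, 0.743, 0.669, -0.0]
ft_force: [-0.1, 0.2, -1.0]
grip_width: 0.0334
finger_force: 30.9
```

```bash
python3 - <<'E'
from h import *
im,d,C=grab("wrist"); st=manip.observe(); save("w3.png",im); print(st["grip_width"],st["joint_pos"])
delta([.5267,-.0663,.085],85.86); 
E
```

```text
0.03320470029374622 [-3.50470044e-01  1.07178468e-01  1.81776798e+00  1.26023807e-04
  1.21711207e+00 -2.45845522e-01]
now [ 0.5215 -0.0629  0.1513] shift cm [-0.28  0.55  6.63] turn [-0.0004 -0.0002 -0.0324]
```

View pics/w3.png

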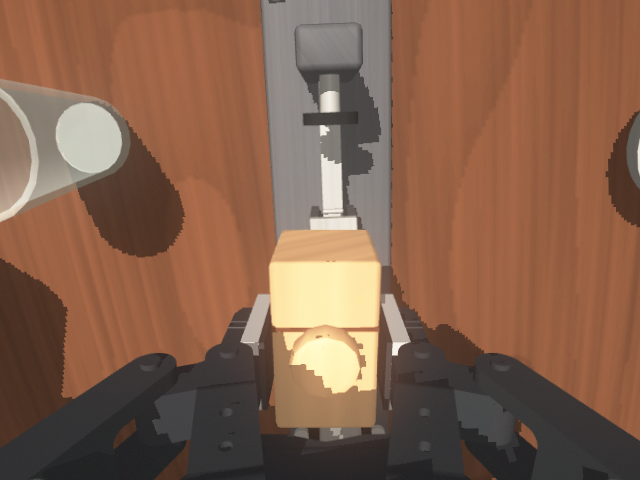

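The wrist view shows the foot upright in the fingers at (325,330), button up. The bed is below it at (333,220), the pad at (330,118) and the post at (328,45), well ahead of the foot. Now I lower it.

In the tool's units: 6.5 cm / 25 = 0.26, 6 cm / 25 = 0.24, -0.03 rad / 6.2832 = -0.0048.

>>> {"fn": "servo_tool", "kwargs": {
  "series": [
    [-0.004,0.008,0.04,0,0,-0.0024,0.25],
    [-0.01,0.02,0.08,0,0,-0.0048,0.25],
    [-0.01,0.02,0.16,0,0,-0.0048,0.25],
    [-0.01,0.02,0.24,0,0,-0.0048,0.25],
    [-0.01,0.02,0.26,0,0,-0.0048,0.25]
  ]
}}

```text
time: 6.38
eef_pos: [0.5237, -0.0661, 0.082]
tool_rot: [-0.003, 0.733, 0.68, -0.002]
ft_force: [0.0, 0.6, -2.2]
grip_width: 0.0331
finger_force: 30.9
```

In the tool's units: 1 cm / 25 = 0.04, 0.5 cm / 25 = 0.02.

>>> {"fn": "servo_tool", "kwargs": {
  "series": [
    [0,0,0.02,0,0,0,0.25],
    [0,0,0.04,0,0,0,0.25],
    [0,0,0.04,0,0,0,0.25],
    [0,0,0.04,0,0,0,0.25]
  ]
}}

```text
time: 6.72
eef_pos: [0.527, -0.0674, 0.077]
tool_rot: [0.0, 0.733, 0.68, 0.0]
ft_force: [-0.1, 0.1, -1.4]
grip_width: 0.0333
finger_force: 30.9
```

```bash
python3 - <<'E'
from h import *
print(manip.observe()["ft_force"]); delta([.5267,-.0663,.0665],85.86); 
E
```

```text
[-0.13521339  0.06991355 -1.39482188]
now [ 0.527  -0.0674  0.077 ] shift cm [ 0.11 -0.04  1.05] turn [ 0.0009  0.0002 -0.0036]
```

In the tool's units: 1 cm / 25 = 0.04, 0.8 cm / 25 = 0.032.

>>> {"fn": "servo_tool", "kwargs": {
  "series": [
    [0.004,0,0.016,0,0,0,0.25],
    [0.004,0,0.032,0,0,0,0.25],
    [0.004,0,0.04,0,0,0,0.25],
    [0.004,0,0.04,0,0,0,0.25]
  ]
}}

```text
time: 7.05
eef_pos: [0.5262, -0.0661, 0.0659]
tool_rot: [-0.0, 0.733, 0.68, -0.0]
ft_force: [-0.1, 0.7, -1.9]
grip_width: 0.0332
finger_force: 30.9
```

```bash
python3 - <<'E'
from h import *
print(manip.observe()["ft_force"]); delta([.5267,-.0663,.0665],85.86); 
E
```

```text
[-0.13429719  0.69539971 -1.85455461]
now [ 0.5262 -0.0661  0.0659] shift cm [-0.02  0.05 -0.06] turn [-0.0009 -0.0002 -0.0037]
```

Not touching yet; creep down in 1 mm steps.

In the tool's units: 0.1 cm / 25 = 0.004.

>>> {"fn": "servo_tool", "kwargs": {
  "series": [
    [0,0,0.004,0,0,0,0.25],
    [0,0,0.004,0,0,0,0.25],
    [0,0,0.004,0,0,0,0.25]
  ]
}}

```text
time: 7.3
eef_pos: [0.5267, -0.0663, 0.0656]
tool_rot: [0.0, 0.733, 0.68, 0.0]
ft_force: [0.1, -0.8, -0.5]
grip_width: 0.0335
finger_force: 31.0
```

In the tool's units: 0.1 cm / 25 = 0.004.

>>> {"fn": "servo_tool", "kwargs": {
  "series": [
    [0,0,0.004,0,0,0,0.25],
    [0,0,0.004,0,0,0,0.25],
    [0,0,0.004,0,0,0,0.25]
  ]
}}

```text
time: 7.55
eef_pos: [0.5268, -0.0663, 0.0654]
tool_rot: [0.0, 0.733, 0.68, -0.0]
ft_force: [-3.0, 0.3, 6.1]
grip_width: 0.0334
finger_force: 31.9
```

Contact. Release slowly, then rise.

>>> {"fn": "servo_tool", "kwargs": {
  "series": [
    [0,0,0,0,0,0,0.4],
    [0,0,0,0,0,0,0.5],
    [0,0,0,0,0,0,0.6],
    [0,0,0,0,0,0,0.7],
    [0,0,0,0,0,0,0.7]
  ]
}}

```text
time: 7.97
eef_pos: [0.5266, -0.0662, 0.0643]
tool_rot: [-0.0, 0.733, 0.68, 0.0]
ft_force: [-0.2, 0.7, -0.1]
grip_width: 0.0596
finger_force: 0.0
```

In the tool's units: -13 cm / 25 = -0.52, -11 cm / 25 = -0.44.

>>> {"fn": "servo_tool", "kwargs": {
  "series": [
    [0,0,-0.06,0,0,0,0.7],
    [0,0,-0.16,0,0,0,0.7],
    [0,0,-0.3,0,0,0,0.7],
    [0,0,-0.44,0,0,0,0.7],
    [0,0,-0.52,0,0,0,0.7]
  ]
}}

```text
time: 8.38
eef_pos: [0.5281, -0.0668, 0.1986]
tool_rot: [0.002, 0.733, 0.68, 0.001]
ft_force: [0.7, -0.3, 0.2]
grip_width: 0.0599
finger_force: 0.0
```

>>> {"fn": "servo_tool", "kwargs": {
  "series": [
    [0,0,0,0,0,0,0.7],
    [0,0,0,0,0,0,0.7],
    [0,0,0,0,0,0,0.7]
  ]
}}

```text
time: 8.63
eef_pos: [0.5259, -0.066, 0.1933]
tool_rot: [-0.001, 0.733, 0.68, -0.0]
ft_force: [-0.1, 0.4, -0.2]
grip_width: 0.0597
finger_force: 0.0
```

```bash
python3 - <<'E'
from h import *
im,d,C=grab("wrist"); st=manip.observe(); save("w4.png",im); np.savez("w4.npz",im=im,d=d)
og=np.array([.52324,-.10278]); th=np.radians(85.856); a=np.array([np.cos(th),np.sin(th)]); x=np.array([a[1],-a[0]])
def L(P): q=P[:,:2]-og; return np.c_[q@x,q@a]
hsv=cv2.cvtColor(im,cv2.COLOR_RGB2HSV)
m=cv2.inRange(hsv,(12,60,110),(35,255,255)); n,l,s,c=cv2.connectedComponentsWithStats(m); i=1+s[1:,4].argmax(); print(s[i])
v,u=np.where(l==i); P=bydepth(C,np.c_[u,v],d[v,u]); print(np.percentile(P[:,2],[2,25,50,75,98]).round(4))
t=P[(P[:,2]>.083)&(P[:,2]<.094)]; q=L(t); print("foot",cv2.minAreaRect((q*1000).astype(np.float32)))
# trigger/grip tops at z~.125, heel, post
v,u=np.mgrid[0:480,0:640]; u=u.ravel();v=v.ravel(); P=bydepth(C,np.c_[u,v],d.ravel()); q=L(P); ok=(np.abs(q[:,0])<.03)&(d.ravel()>.1)
for lo,hi,ya,yb in((.119,.131,-.13,-.05),(.083,.095,-.03,.0),(.085,.1,.09,.17)):
    k=ok&(P[:,2]>lo)&(P[:,2]<hi)&(q[:,1]>ya)&(q[:,1]<yb); 
    if k.sum(): print(ya,k.sum(),q[k].min(0).round(4),q[k].max(0).round(4))
# go to over grip+trigger: midpoint y=-.088, z .17; tool y along clamp y
mid=og+a*(-.088); print(mid,st["joint_pos"])
delta([*mid,.20],85.86-90); delta([*mid,.20],85.86+90)
E
```

```text
[   0   72   75  111 6479]
[0.0257 0.0531 0.0713 0.0853 0.1055]
foot ((-175.04507446289062, 103.69366455078125), (57.93647003173828, 30.451465606689453), 89.09703063964844)
-0.13 779 [-0.0106 -0.0732] [ 0.0127 -0.0601]
-0.03 1490 [-0.0205 -0.0156] [ 0.0225 -0.    ]
0.09 2222 [-0.0142  0.1301] [0.0155 0.1506]
[ 0.51688082 -0.19054993] [-3.53097632e-01  7.62667071e-02  1.76475298e+00  1.07170348e-05
  1.30374663e+00 -2.77061699e-01]
now [ 0.5256 -0.0659  0.1926] shift cm [-12.49   0.08  -0.75] turn [-0.0031  0.0017  1.567 ]
now [ 0.5256 -0.0659  0.1926] shift cm [-12.49   0.08  -0.75] turn [-0.0017 -0.0031 -1.5746]
```

View pics/w4.png

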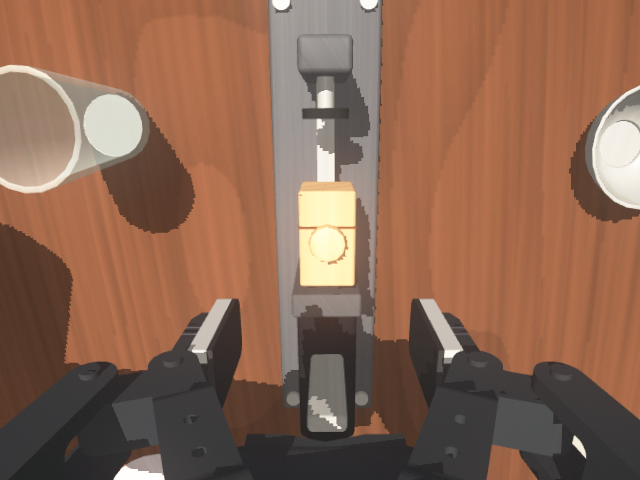

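Wrist view: the foot stands on the bed at (328,235), button up, with its end near the fixed jaw (327,300). The pad is at (325,113), the post at (325,53) and the trigger's top at (327,392). By depth, the jaw joint is about 16 mm and heel and trigger match my clamp frame. Now I turn over grip and trigger.

In the tool's units: -12.5 cm / 25 = -0.5, -10 cm / 25 = -0.4, 0.6 rad / 6.2832 = 0.0955.

>>> {"fn": "servo_tool", "kwargs": {
  "series": [
    [-0.1,0,0,0,0,0.0191,0.8],
    [-0.2,0,0,0,0,0.0382,0.8],
    [-0.3,0,-0.02,0,0,0.0573,0.8],
    [-0.4,0.004,-0.02,0,0,0.0764,0.8],
    [-0.5,0.004,-0.02,0,0,0.0955,0.8]
  ]
}}

```text
time: 9.1
eef_pos: [0.5172, -0.1916, 0.1977]
tool_rot: [-0.001, 0.903, 0.43, -0.001]
ft_force: [0.2, 0.1, 0.4]
grip_width: 0.0685
finger_force: 0.0
```

In the tool's units: 0.6 rad / 6.2832 = 0.0955.

>>> {"fn": "servo_tool", "kwargs": {
  "series": [
    [0,0,0,0,0,0.0191,0.8],
    [0,0,0,0,0,0.0382,0.8],
    [0,0,0,0,0,0.0573,0.8],
    [0,0,0,0,0,0.0764,0.8],
    [0,0,0,0,0,0.0955,0.8]
  ]
}}

```text
time: 9.52
eef_pos: [0.5171, -0.1905, 0.1972]
tool_rot: [-0.001, 0.99, 0.144, -0.001]
ft_force: [0.7, -0.3, -0.5]
grip_width: 0.0683
finger_force: 0.0
```

In the tool's units: 0.367 rad / 6.2832 = 0.0584.

>>> {"fn": "servo_tool", "kwargs": {
  "series": [
    [0,0,0,0,0,0.0191,0.8],
    [0,0,0,0,0,0.0382,0.8],
    [0,0,0,0,0,0.0584,0.8],
    [0,0,0,0,0,0.0584,0.8],
    [0,0,0,0,0,0.0584,0.8]
  ]
}}

```text
time: 9.93
eef_pos: [0.5174, -0.1905, 0.1979]
tool_rot: [-0.001, 0.999, -0.034, -0.001]
ft_force: [-1.0, 0.7, -0.1]
grip_width: 0.0685
finger_force: 0.0
```

```bash
cat >> h.py <<'E'
og=np.array([.52324,-.10278]); th=np.radians(85.856); a=np.array([np.cos(th),np.sin(th)]); xx=np.array([a[1],-a[0]])
def L(P): q=np.atleast_2d(P)[:,:2]-og; return np.c_[q@xx,q@a]
def look(name,cam_="wrist"):
    im,d,C=grab(cam_); save(name+".png",im); np.savez(name+".npz",im=im,d=d)
    u,v=np.meshgrid(np.arange(640),np.arange(480)); P=bydepth(C,np.c_[u.ravel(),v.ravel()],d.ravel()); q=L(P)
    for nm,lo,hi,ya,yb in(("trig/grip",.119,.131,-.13,-.05),("heel",.083,.096,-.03,.002),("foot",.083,.093,.002,.095),("button",.094,.104,.002,.09),("post",.085,.1,.08,.17)):
        k=(np.abs(q[:,0])<.03)&(d.ravel()>.1)&(P[:,2]>lo)&(P[:,2]<hi)&(q[:,1]>ya)&(q[:,1]<yb)
        if k.sum()>5: print(nm,k.sum(),(np.percentile(q[k],[1,50,99],axis=0)*1000).round(1).tolist())
    st=manip.observe(); print("tcp clamp",(L(st["eef_pos"])*1000).round(1),"z",st["eef_pos"][2].round(4),"ft clamp",np.round([st["ft_force"][:2]@xx,st["ft_force"][:2]@a,st["ft_force"][2]],1),"w",round(st["grip_width"],4),"ff",round(st["finger_force"],1),"t",st["time"])
E
python3 - <<'E'
from h import *
look("w5"); mid=og+a*(-.088); delta([*mid,.092],-4.14)
E
```

```text
trig/grip 2251 [[-11.0, -112.7], [2.7, -101.0], [15.2, -62.1]]
heel 1827 [[-19.8, -15.4], [2.8, -8.4], [23.2, -0.1]]
foot 4105 [[-14.7, 5.6], [4.7, 27.4], [18.9, 64.5]]
button 984 [[-7.9, 25.3], [2.4, 34.5], [12.3, 45.1]]
tcp clamp [[  0.6 -88. ]] z 0.1982 ft clamp [-0.6  0.1  0.3] w 0.0684 ff 0.0 t 9.9833
now [ 0.5175 -0.1906  0.1982] shift cm [-4.000e-02  1.000e-02  1.062e+01] turn [-0.0011  0.002   0.0034]
```

View pics/w5.png

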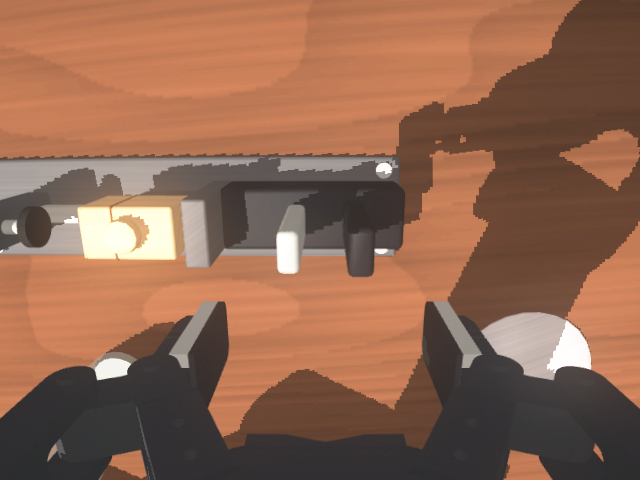

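Wrist view: white trigger at (290,238), black grip at (360,238), foot at (130,228) with its button, heel at (200,228), pad at (35,227). The fingers straddle the pair and foot y is +5 mm from the bed point. Descend.

In the tool's units: 10.6 cm / 25 = 0.424, 9.5 cm / 25 = 0.38.

>>> {"fn": "servo_tool", "kwargs": {
  "series": [
    [0.004,0,0.1,0,0,0,0.8],
    [0.004,0,0.2,0,0,0,0.8],
    [0.004,0,0.3,0,0,0,0.8],
    [0.004,0,0.38,0,0,0,0.8],
    [0.004,0,0.424,0,0,0,0.8]
  ]
}}

```text
time: 10.4
eef_pos: [0.5172, -0.1899, 0.0901]
tool_rot: [-0.001, 0.999, -0.035, -0.002]
ft_force: [0.2, 1.0, -0.3]
grip_width: 0.0688
finger_force: 0.0
```

>>> {"fn": "servo_tool", "kwargs": {
  "series": [
    [0,0,0,0,0,0,0.7],
    [0,0,0,0,0,0,0.65],
    [0,0,0,0,0,0,0.65]
  ],
  "grip_force": 25
}}

```text
time: 10.65
eef_pos: [0.5201, -0.1916, 0.0949]
tool_rot: [0.001, 0.999, -0.036, 0.001]
ft_force: [0.3, -0.2, 1.1]
grip_width: 0.0552
finger_force: 0.0
```

```bash
python3 - <<'E'
from h import *
look("w6")
E
```

```text
trig/grip 9309 [[-10.6, -128.0], [6.0, -101.0], [15.4, -51.7]]
heel 4458 [[-19.5, -15.7], [3.5, -9.0], [23.3, -0.1]]
foot 5996 [[-14.4, 5.4], [5.0, 18.4], [18.8, 38.9]]
button 1155 [[-7.7, 24.7], [2.2, 29.3], [11.8, 35.3]]
tcp clamp [[  3.5 -89. ]] z 0.0952 ft clamp [0.4 0.1 0.7] w 0.0555 ff 0.0 t 10.7
```

View pics/w6.png

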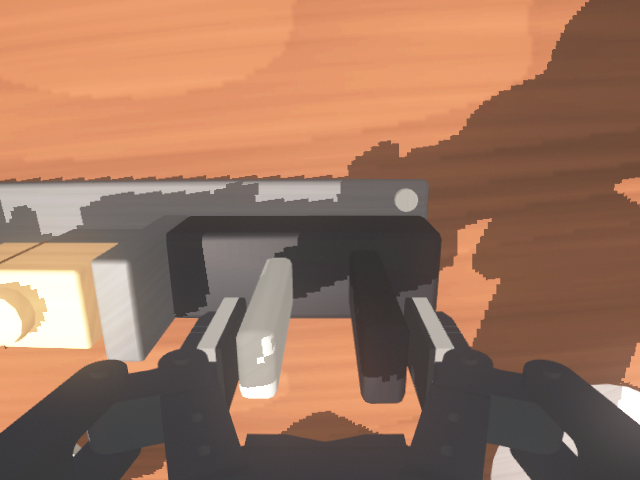

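Fingers are placed: trigger between (240,330) and grip (380,330), with clearance to the heel. First stroke.

>>> {"fn": "servo_tool", "kwargs": {
  "series": [
    [0,0.004,0,0,0,0,0.58],
    [0,0.012,0,0,0,0,0.53],
    [0,0.02,0,0,0,0,0.48],
    [0,0.028,0,0,0,0,0.43],
    [0,0.036,0,0,0,0,0.39]
  ]
}}

```text
time: 11.12
eef_pos: [0.5197, -0.2001, 0.096]
tool_rot: [-0.0, 0.999, -0.036, 0.001]
ft_force: [-0.3, 8.9, 6.1]
grip_width: 0.0334
finger_force: 4.3
```

>>> {"fn": "servo_tool", "kwargs": {
  "series": [
    [0,0,0,0,0,0,0.38],
    [0,0,0,0,0,0,0.38],
    [0,0,0,0,0,0,0.38]
  ]
}}

```text
time: 11.37
eef_pos: [0.5198, -0.2005, 0.096]
tool_rot: [0.0, 0.999, -0.036, 0.002]
ft_force: [-1.2, 3.4, 8.5]
grip_width: 0.0324
finger_force: 6.7
```

```bash
python3 - <<'E'
from h import *
look("w7"); look("t7","top"); look("s7","side")
E
```

```text
trig/grip 8495 [[-10.5, -125.0], [6.4, -101.0], [15.6, -69.0]]
heel 4456 [[-19.6, -15.7], [3.5, -9.0], [23.3, 0.1]]
foot 5313 [[-14.2, 5.3], [3.6, 16.8], [18.7, 33.3]]
button 247 [[-6.9, 24.3], [0.8, 25.9], [7.8, 29.3]]
tcp clamp [[  3.6 -97.7]] z 0.096 ft clamp [-1.4  3.6  8.2] w 0.0326 ff 6.7 t 11.4167
heel 89 [[-20.9, -16.4], [2.7, -7.8], [23.3, -0.2]]
foot 225 [[-14.9, 6.2], [1.0, 36.1], [18.8, 64.6]]
button 44 [[-6.9, 26.4], [1.5, 35.5], [11.1, 45.6]]
post 85 [[-12.6, 93.8], [0.3, 125.3], [14.3, 133.8]]
tcp clamp [[  3.6 -97.7]] z 0.0959 ft clamp [-1.8  3.2  8.2] w 0.0329 ff 6.7 t 11.4667
trig/grip 37 [[-12.2, -117.0], [-2.8, -73.6], [12.5, -64.2]]
heel 57 [[-21.8, -21.0], [1.2, -7.0], [19.9, 1.6]]
foot 131 [[-18.7, 2.6], [-1.7, 44.7], [16.6, 72.2]]
button 34 [[-10.6, 11.3], [-0.8, 37.0], [9.8, 49.4]]
post 66 [[-14.6, 107.0], [-1.1, 129.7], [13.5, 138.0]]
tcp clamp [[  3.5 -97.6]] z 0.0959 ft clamp [-2.4  2.6  8.5] w 0.0329 ff 6.7 t 11.5167
```

Stroke one worked: the jaw moved about 15 mm. Release and stroke again.

>>> {"fn": "servo_tool", "kwargs": {
  "series": [
    [0,-0.008,0,0,0,0,0.44],
    [0,-0.016,0,0,0,0,0.5],
    [0,-0.024,0,0,0,0,0.56],
    [0,-0.036,0,0,0,0,0.62],
    [0,-0.036,0,0,0,0,0.65]
  ]
}}

```text
time: 11.93
eef_pos: [0.5188, -0.1907, 0.0932]
tool_rot: [0.0, 0.999, -0.036, -0.0]
ft_force: [-0.9, -0.3, -0.5]
grip_width: 0.0559
finger_force: 0.0
```

>>> {"fn": "servo_tool", "kwargs": {
  "series": [
    [0,0,0,0,0,0,0.65],
    [0,0,0,0,0,0,0.65]
  ]
}}

```text
time: 12.1
eef_pos: [0.519, -0.1913, 0.0934]
tool_rot: [0.0, 0.999, -0.036, -0.0]
ft_force: [1.0, -0.0, 0.8]
grip_width: 0.0553
finger_force: 0.0
```

In the tool's units: 0.9 cm / 25 = 0.036, 0.7 cm / 25 = 0.028.

>>> {"fn": "servo_tool", "kwargs": {
  "series": [
    [0,0.004,0,0,0,0,0.58],
    [0,0.012,0,0,0,0,0.53],
    [0,0.02,0,0,0,0,0.48],
    [0,0.028,0,0,0,0,0.43],
    [0,0.036,0,0,0,0,0.39]
  ]
}}

```text
time: 12.52
eef_pos: [0.5187, -0.2, 0.0947]
tool_rot: [-0.0, 0.999, -0.036, 0.0]
ft_force: [-0.6, 9.1, 5.6]
grip_width: 0.0337
finger_force: 4.4
```

>>> {"fn": "servo_tool", "kwargs": {
  "series": [
    [0,0,0,0,0,0,0.38],
    [0,0,0,0,0,0,0.38],
    [0,0,0,0,0,0,0.38]
  ]
}}

```text
time: 12.77
eef_pos: [0.5187, -0.2003, 0.0947]
tool_rot: [0.0, 0.999, -0.036, 0.0]
ft_force: [-3.4, 2.7, 7.9]
grip_width: 0.033
finger_force: 7.0
```

```bash
cat >> h.py <<'E'
def post(name):
    "jaw joint (mm) from the post's far top edge and front edge, foot button y, in top view"
    im,d,C=grab("top"); np.savez(name+".npz",im=im,d=d)
    u,v=np.meshgrid(np.arange(640),np.arange(480)); P=bydepth(C,np.c_[u.ravel(),v.ravel()],d.ravel()); q=L(P)*1000; z=P[:,2]
    k=(np.abs(q[:,0])<10)&(z>.083)&(z<.105)&(q[:,1]>68)&(q[:,1]<170)
    ys=q[k,1]; h,e=np.histogram(ys,np.arange(66,170,4)); print("hist",[(int(b),int(n)) for b,n in zip(e,h) if n])
    big=ys[np.abs(ys-np.median(ys))<14]; print("post mean",big.mean().round(1),"range",np.percentile(big,[2,98]).round(1))
    k=(np.abs(q[:,0])<16)&(z>.083)&(z<.093)&(q[:,1]>2)&(q[:,1]<75); print("foot y",np.percentile(q[k,1],[2,98]).round(1))
    st=manip.observe(); print("tcp",(L(st["eef_pos"])*1000).round(1),"ft",np.round([st["ft_force"][:2]@xx,st["ft_force"][:2]@a,st["ft_force"][2]],1),"w",round(st["grip_width"],4),"ff",round(st["finger_force"],1),"t",st["time"])
E
python3 - <<'E'
from h import *
post("p2"); 
E
```

```text
hist [(74, 2), (78, 3), (98, 9), (102, 16), (106, 8), (110, 15), (114, 13)]
post mean 108.5 range [ 99.5 117.8]
foot y [ 6.3 64.1]
tcp [[  2.6 -97.6]] ft [-3.2  2.2  8.9] w 0.0325 ff 7.0 t 12.8167
```

Jaw at about 47.5 mm. The third stroke should end near 63 mm (just touching), so I take it slower.

In the tool's units: -0.9 cm / 25 = -0.036, -0.6 cm / 25 = -0.024.

>>> {"fn": "servo_tool", "kwargs": {
  "series": [
    [0,-0.008,0,0,0,0,0.44],
    [0,-0.016,0,0,0,0,0.5],
    [0,-0.024,0,0,0,0,0.56],
    [0,-0.036,0,0,0,0,0.62],
    [0,-0.036,0,0,0,0,0.65]
  ]
}}

```text
time: 13.23
eef_pos: [0.5189, -0.1907, 0.0931]
tool_rot: [0.0, 0.999, -0.036, -0.0]
ft_force: [-0.2, -0.4, -0.7]
grip_width: 0.0555
finger_force: 0.0
```

>>> {"fn": "servo_tool", "kwargs": {
  "series": [
    [0,0,0,0,0,0,0.65],
    [0,0,0,0,0,0,0.65]
  ]
}}

```text
time: 13.4
eef_pos: [0.5191, -0.1913, 0.0935]
tool_rot: [0.0, 0.999, -0.036, 0.0]
ft_force: [-0.4, -0.1, 0.3]
grip_width: 0.0555
finger_force: 0.0
```

>>> {"fn": "servo_tool", "kwargs": {
  "series": [
    [0,0.004,0,0,0,0,0.6],
    [0,0.008,0,0,0,0,0.57],
    [0,0.012,0,0,0,0,0.54],
    [0,0.016,0,0,0,0,0.51],
    [0,0.02,0,0,0,0,0.49]
  ]
}}

```text
time: 13.82
eef_pos: [0.519, -0.1957, 0.0943]
tool_rot: [-0.001, 0.999, -0.036, 0.0]
ft_force: [-0.5, 7.3, 6.5]
grip_width: 0.0418
finger_force: 4.7
```

In the tool's units: 0.3 cm / 25 = 0.012, 0.2 cm / 25 = 0.008.

>>> {"fn": "servo_tool", "kwargs": {
  "series": [
    [0,0.004,0,0,0,0,0.47],
    [0,0.006,0,0,0,0,0.45],
    [0,0.008,0,0,0,0,0.43],
    [0,0.012,0,0,0,0,0.41],
    [0,0.012,0,0,0,0,0.4]
  ]
}}

```text
time: 14.23
eef_pos: [0.5189, -0.1995, 0.0947]
tool_rot: [0.0, 0.999, -0.036, 0.0]
ft_force: [-2.7, 2.8, 8.9]
grip_width: 0.0343
finger_force: 8.7
```

In the tool's units: 0.1 cm / 25 = 0.004.

>>> {"fn": "servo_tool", "kwargs": {
  "series": [
    [0,0.004,0,0,0,0,0.39],
    [0,0.004,0,0,0,0,0.39],
    [0,0.004,0,0,0,0,0.39]
  ]
}}

```text
time: 14.48
eef_pos: [0.5189, -0.1999, 0.0947]
tool_rot: [-0.0, 0.999, -0.036, 0.0]
ft_force: [-2.8, 4.0, 9.3]
grip_width: 0.0335
finger_force: 7.3
```

```bash
python3 - <<'E'
from h import *
post("p3"); look("s8","side")
E
```

```text
hist [(82, 8), (86, 10), (90, 13), (94, 14), (98, 9), (102, 7)]
post mean 93.5 range [ 84.5 102.6]
foot y [ 3.5 59. ]
tcp [[  2.6 -97.2]] ft [-4.   4.3  8.4] w 0.0332 ff 7.3 t 14.5333
trig/grip 33 [[-12.7, -113.0], [-3.3, -75.7], [12.8, -61.4]]
heel 48 [[-21.8, -19.0], [1.1, -6.7], [19.7, 1.4]]
foot 138 [[-20.3, 2.4], [-0.6, 43.9], [17.7, 91.7]]
button 39 [[-15.8, 2.9], [-1.5, 33.6], [11.5, 77.6]]
post 66 [[-15.3, 85.8], [-1.0, 98.2], [13.2, 109.1]]
tcp clamp [[  2.7 -97.2]] z 0.0947 ft clamp [-2.5  4.   9.6] w 0.0332 ff 7.3 t 14.5833
```

Jaw is at about 62.5 mm, foot pushed home. Release, then a gentle final stroke, watching force.

In the tool's units: -0.9 cm / 25 = -0.036, -0.6 cm / 25 = -0.024.

>>> {"fn": "servo_tool", "kwargs": {
  "series": [
    [0,-0.008,0,0,0,0,0.44],
    [0,-0.016,0,0,0,0,0.5],
    [0,-0.024,0,0,0,0,0.56],
    [0,-0.036,0,0,0,0,0.62],
    [0,-0.036,0,0,0,0,0.65]
  ]
}}

```text
time: 15.0
eef_pos: [0.5188, -0.1908, 0.0931]
tool_rot: [0.0, 0.999, -0.036, -0.0]
ft_force: [0.3, -0.7, -0.1]
grip_width: 0.0552
finger_force: 0.0
```

>>> {"fn": "servo_tool", "kwargs": {
  "series": [
    [0,0,0,0,0,0,0.65],
    [0,0,0,0,0,0,0.65]
  ]
}}

```text
time: 15.17
eef_pos: [0.5191, -0.1914, 0.0935]
tool_rot: [0.0, 0.999, -0.036, -0.0]
ft_force: [0.0, 0.4, 0.1]
grip_width: 0.0554
finger_force: 0.0
```

In the tool's units: 0.15 cm / 25 = 0.006, 0.1 cm / 25 = 0.004.

>>> {"fn": "servo_tool", "kwargs": {
  "series": [
    [0,0.002,0,0,0,0,0.6],
    [0,0.004,0,0,0,0,0.58],
    [0,0.006,0,0,0,0,0.565],
    [0,0.006,0,0,0,0,0.565]
  ]
}}

```text
time: 15.5
eef_pos: [0.519, -0.1924, 0.0939]
tool_rot: [-0.0, 0.999, -0.036, 0.0]
ft_force: [-2.0, 2.8, 5.0]
grip_width: 0.0479
finger_force: 7.4
```

```bash
python3 - <<'E'
from h import *
post("p4")
E
```

```text
hist [(82, 12), (86, 13), (90, 10), (94, 12), (98, 10), (102, 1)]
post mean 91.9 range [ 82.2 101.8]
foot y [ 3.3 60.7]
tcp [[  2.3 -89.7]] ft [-1.7  3.5  5.6] w 0.0483 ff 7.4 t 15.55
```

In the tool's units: 0.1 cm / 25 = 0.004, 0.05 cm / 25 = 0.002.

>>> {"fn": "servo_tool", "kwargs": {
  "series": [
    [0,0.002,0,0,0,0,0.555],
    [0,0.004,0,0,0,0,0.545],
    [0,0.004,0,0,0,0,0.545],
    [0,0.004,0,0,0,0,0.545]
  ]
}}

```text
time: 15.88
eef_pos: [0.519, -0.1933, 0.0942]
tool_rot: [-0.0, 0.999, -0.036, -0.0]
ft_force: [-3.6, 3.5, 8.6]
grip_width: 0.0463
finger_force: 8.6
```

```bash
python3 - <<'E'
from h import *
post("p5")
E
```

```text
hist [(78, 4), (82, 12), (86, 13), (90, 10), (94, 15), (98, 7)]
post mean 90.8 range [ 81.6 100.2]
foot y [ 2.4 58.7]
tcp [[  2.3 -90.6]] ft [-2.5  3.   6.9] w 0.0468 ff 8.6 t 15.9333
```

In the tool's units: 0.1 cm / 25 = 0.004, 0.05 cm / 25 = 0.002.

>>> {"fn": "servo_tool", "kwargs": {
  "series": [
    [0,0.002,0,0,0,0,0.535],
    [0,0.004,0,0,0,0,0.525],
    [0,0.004,0,0,0,0,0.525],
    [0,0.004,0,0,0,0,0.525]
  ]
}}

```text
time: 16.27
eef_pos: [0.5189, -0.1941, 0.0944]
tool_rot: [-0.0, 0.999, -0.036, -0.0]
ft_force: [-3.2, 4.4, 8.7]
grip_width: 0.045
finger_force: 10.9
```

```bash
python3 - <<'E'
from h import *
post("p6"); post("p6b"); im=np.load("p6b.npz")["im"]; save("end.png",cv2.resize(im[215:275,310:480],None,fx=4,fy=4,interpolation=cv2.INTER_CUBIC))
E
```

```text
hist [(78, 10), (82, 14), (86, 13), (90, 10), (94, 16)]
post mean 88.4 range [79.  97.8]
foot y [ 3.8 59.4]
tcp [[  2.3 -91.4]] ft [-2.9  5.1  9.1] w 0.045 ff 10.9 t 16.3167
hist [(78, 10), (82, 14), (86, 14), (90, 9), (94, 14), (98, 2)]
post mean 88.5 range [78.9 98.2]
foot y [ 3.6 59.4]
tcp [[  2.3 -91.4]] ft [-2.9  5.7  8.8] w 0.045 ff 10.9 t 16.3667
```

```bash
python3 -c "
from h import *
print(manip.sign_off())"
```

```text
the job is handed in; nothing more can be done
None
```

I handed the job in with the foot clamped against the fixed jaw at an estimated 6–8 N, and grip and trigger still squeezed between the fingers; the judge's verdict was not returned.

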